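# Seat the catch drawer and hold the dispenser gate half open

## Task

The dry-goods dispenser is empty and the cook wants to brush out its outlet: push its open catch drawer fully home until it snaps in, and only then slide the sprung gate tab on its deck to half travel, level with the long middle mark, and hold it there against the spring. Finish while still holding the tab at half travel with the fingers, do not let go of it. Never let the gate run wide open on the way, and leave the jar, the cup and the shaker standing where they are.

Things in the scene. Friction and masses are not known exactly. Their poses are not given: they have to be found in the camera images.
- dispenser: Fixed white plinth, 240 mm deep (x) by 280 wide (y), flat white deck on top at height 85 mm. Origin: centre of its underside, on the work surface. Its x points away from the drawer front (drawer is pushed shut, gate pushed open, along +x), y left, z up. On the deck's left stands a white housing (x -115 to 75, y 15 to 135 mm) with a clear hopper up to 305 mm high; on its right runs the gate tab.
- drawer (a joint): Catch drawer opening, m: 0 home (seated), 0.08 fully open, towards the dispenser's -x. Starts 45 to 75 mm open. Sliding friction about 1 N; from 12 to 5 mm open a sprung detent resists with up to about 4 N more, and below about 3 mm it pulls the drawer home and keeps it there.
- drawer_lip (a point): Centre of the front edge of the drawer's pull lip, height 66 mm. The lip is 120 mm wide (y), 12 high, and stands 14 mm proud of the steel drawer front (268 mm wide, from 8 to 74 mm high). Moves with the drawer; with the drawer home it lies at dispenser x = -146, y = 0 mm.
- gate (a joint): Gate travel, m: 0 closed, 0.04 half travel, 0.08 fully open, towards the dispenser's +x. A spring pushes it shut: about 3 N at 0, 9 N at half travel, 15 N fully open; friction about 0.4 N. Let go, it shuts by itself.
- gate_tab (a point): Middle of the gate's upright steel tab, height 125 mm; tab 12 mm thick (x), 30 wide (y), top at height 143. Its foot is 30 mm long (x), 34 wide, top at height 96; from it a flat arm 26 mm wide (x), top at height 98, runs left into the housing. Closed, the point lies at dispenser x = -85, y = -75 mm. The foot slides between two rails 7 mm high, 39 mm apart; a black pointer on it shows its place.
- jar: Bystander: glass storage jar with a steel lid, 84 mm across, 130 high, loose, beside the dispenser. Origin: centre of its underside.
- cup: Bystander: light open paper cup, 74 mm across the rim, 85 high, loose, beside the dispenser. Origin: centre of its underside.
- shaker: Bystander: small amber seasoning shaker with a black cap, 52 mm across, 110 high, loose, beside the dispenser. Origin: centre of its underside.
- half_mark (a point): Middle of the long black mark on the deck, right of the gate's rails, at dispenser x = -45 mm: half travel, where the tab's middle and its pointer must stand level with it (same dispenser x). Short marks 40 mm before and after it show closed and fully open.

How it is judged:
On the way, in this order (a step that is already met when the one before it is completed fails the run):
1. the catch drawer is seated home while the gate is still closed (value of joint drawer below 0.003 m and value of joint gate below 0.008 m), for 0.2 s.
2. the gate is held near half travel by the fingers (value of joint gate between 0.032 and 0.048 m and contact force between the fingers and gate above 4 N), for 0.2 s.
At the end, for the whole second after the job is handed in: The drawer is seated (less than 3 mm open) and the fingers hold the gate still at half travel, 40 mm open within 8 mm, pressing on it with more than 4 N, through the last second (all of step 2 and value of joint drawer below 0.003 m and velocity of joint gate between -0.01 and 0.01 m/s); the arm keeps its last pose, push and grip.
It fails at once if the gate ran wide open (more than 70 of its 80 mm) (value of joint gate above 0.07 m).
It fails at once if the gate was opened (more than 15 mm) while the drawer was not home (value of joint gate above 0.015 m and value of joint drawer above 0.006 m).
It fails at once if a bystander was shifted more than 20 mm or tipped (distance of any of jar, cup, shaker from where it was at the start of the episode above 0.02 m or angle between any of jar, cup, shaker's own z axis and vertical above 0.3 rad).
It also fails if it takes over 42 s, if anything falls off the work surface, if the arm or the gripper's body presses on something with over 40 N, if the wrist force passes 120 N, or if a joint passes its speed limit or range.

## Robot

A 6-joint arm with a two-finger parallel gripper is mounted at the origin on the work surface. World frame = base frame: x ahead of the robot, y to its left, z up, the work surface at z = 0. Lengths are in m, angles in rad, forces in N, time in s.
With the tool pointing down it reaches from about 0.35 to 0.975 m from the base axis. Payload 4.9 kg.
Tool frame: the origin (TCP) lies midway between the tips of the shut fingers; the grasp point (between the pads) lies 19 mm behind it (manip.grip_point_offset is the distance from the TCP to the grasp point, in m); z points along the fingers, y is the direction in which the jaws open and shut (so a half turn about z gives the same grasp; the last joint's range is limited). The gripper opens to 85 mm and grips with 20 to 120 N. Pads are 22 mm wide; open, the fingers measure 114 mm over their backs; the gripper's body (76 mm by 85 mm) begins 54 mm behind the grasp point. The pads swing forward as they close: fully open they stand 13 mm farther back than shut.
Start: joints at [1.02, 0.053, 1.613, -0, 1.476, -0.119], TCP at [0.262, 0.568, 0.231] pointing down, gripper open.
Joint ranges: [-3.01, 3.01], [-1.01, 2.22], [0.06, 2.58], [-1.02, 4.17], [0.09, 2.62], [-3.14, 3.14]. Speed limits (rad/s): [2.57, 2.57, 3.14, 3.14, 3.14, 3.14].

## Interface

Orientations are given as a unit quaternion [w, x, y, z].
In Python, from plant import manip gives the robot as it stands. The module is installed in compiled form; this text tells all that it offers.
- The arm moves only by the tool send_rows, never from a script. Its argument "steps" is a list of rows, each a list of 6 numbers: the shift along the tool's x, y, z in m, then the turn, a rotation vector about the tool's x, y, z in degrees. In form: [[dx, dy, dz, wx, wy, wz], ...]. A call has 1 to 8 rows; each row shifts and turns the commanded pose from where the row before left it, along the tool's axes as they then stand; what a row does not reach is not made up. A row lasts 1/8 s, in which the tool goes at most 62.5 mm and 10.7 degrees, less where a joint would pass 70% of its speed; a pose out of reach is approached as far as the arm can. A call is refused whole if a number of a shift passes 0.0625 or a number of a turn 10.7, either way. A call with a gripper value outside its range is refused whole. "grip" is the opening, from 0 (shut) to 1 (fully open), set as the call begins (left out, the last holds). The fingers move at their own pace and stop on an object; the grip force is fixed at half the most. Time passes only in rows, so rows that do not move let the fingers close. It gives the time, the measured TCP pose, the force and the opening at its end, in the units of the state.
- manip.state(): the state, without advancing time (a new reading comes with each control period).
- manip.grab_frame(name): name is "scene" or "side" or "wrist"; returns the picture (400x640x3 uint8, blue, green, red); there is no depth.
- manip.get_calibration(name): a dict with "K" (3x3 intrinsics, pixels), "R" (3x3) and "t" (3): a world point X has camera coordinates R X + t. Camera axes: x right, y down, z forward; pixel columns grow to the right and rows downward; lengths in m; the calibration is good to about 2 mm. A picture is of the moment at which its call begins: read the wrist's pose just before it. get_calibration takes no time and is no camera call; for the wrist camera it gives the pose at the moment of the call.
- manip.job_done(): hands the job in, once; it reports no verdict.
The state is a dict: "time": time; "joint_pos": joint angles; "joint_vel": joint speeds; "joint_efforts": joint torques, N m; "tool_pos": TCP position; "tool_rot": TCP orientation; "contact_force": force on the tool from outside, world axes, zero at the start; "ft_torque": the same for the moment, N m; "gripper_width": opening from 0.0 (shut) to 1.0 (fully open).
Only numpy, scipy, OpenCV 4.12 (cv2) and the standard library are available. Lean on these libraries where they do the work, as an engineer would, in place of code of your own. Each camera call takes 0.05 s, during which the arm holds its last target.

## Working session

There is one attempt and no reset: what is moved stays moved. The work goes in short steps, Python scripts to look and compute and a tool call to move; the robot and the scene stay as the last step left them, time stands still between calls to the robot, and variables do not carry over. Pictures are saved under pics/ and viewed, and the job is handed in when it is done.

Besides the shell and the picture viewer there is one more tool, called after "Request:" in YAML: its name, and indented under it one key for each argument. send_rows: Moves the arm, as the interface text tells. Its arguments: {"type":"object","properties":{"steps":{"type":"array"},"grip":{"type":"number"}},"required":["steps"]}

```bash
mkdir -p pics; python3 - <<'E'
from plant import manip
import cv2
s=manip.state();print(s)
for n in ("scene","side","wrist"):
    c=manip.get_calibration(n);print(n,c)
    cv2.imwrite(f"pics/{n}0.png",manip.grab_frame(n))
E
```

```text
{'time': 0.0, 'joint_pos': array([ 1.01999045e+00,  5.33493705e-02,  1.61430650e+00, -2.66282133e-05,
        1.47601034e+00, -1.18956470e-01]), 'joint_vel': array([ 0.00179549,  0.00096459,  0.00210473, -0.00012582,  0.00010218,
        0.00090139]), 'joint_efforts': array([ 9.08138391e-04, -3.93671215e+01, -3.70185149e+01,  5.32164665e-05,
        7.02090474e-03,  6.62862277e-06]), 'tool_pos': array([0.26124296, 0.56708674, 0.2300602 ]), 'tool_rot': array([-3.28227070e-04,  2.14249393e-01,  9.76778441e-01, -9.83538853e-04]), 'contact_force': array([ 0.49029706, -0.18804757,  0.43981495]), 'ft_torque': array([ 0.01422828, -0.01333891,  0.0187388 ]), 'gripper_width': 1.0005831189373817}
scene {'K': array([[518.23189996,   0.        , 326.13663762],
       [  0.        , 518.23189996, 203.19367522],
       [  0.        ,   0.        ,   1.        ]]), 'R': array([[ 0.811098  ,  0.58483464, -0.00940644],
       [ 0.31803059, -0.45445447, -0.8320623 ],
       [-0.49089365,  0.67189253, -0.55460242]]), 't': array([-0.47148468, -0.11004408,  1.60928737])}
side {'K': array([[478.52144377,   0.        , 317.17331618],
       [  0.        , 478.52144377, 196.42168319],
       [  0.        ,   0.        ,   1.        ]]), 'R': array([[ 0.9157188 , -0.40171308, -0.00925624],
       [-0.30582433, -0.68182529, -0.66451919],
       [ 0.26063492,  0.6113435 , -0.74721387]]), 't': array([-0.51934002,  0.24741136,  0.99250661])}
wrist {'K': array([[292.4163458 ,   0.        , 317.43071675],
       [  0.        , 292.4163458 , 199.6462706 ],
       [  0.        ,   0.        ,   1.        ]]), 'R': array([[ 0.41865793,  0.90814345, -0.00100541],
       [ 0.87289853, -0.40210394,  0.27633417],
       [ 0.25054679, -0.11656711, -0.96106109]]), 't': array([-0.62472875, -0.03657641,  0.37786217])}
```

View pics/scene0.png

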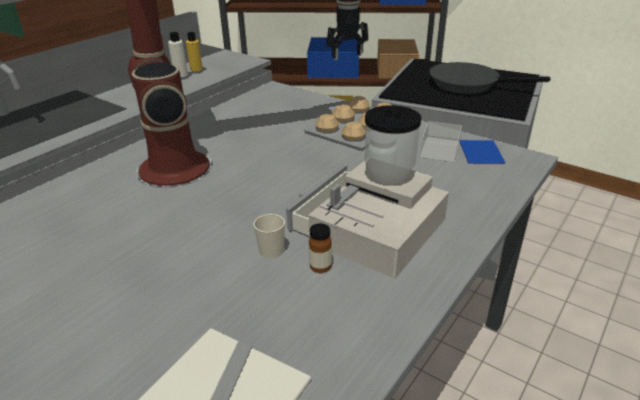

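View pics/side0.png

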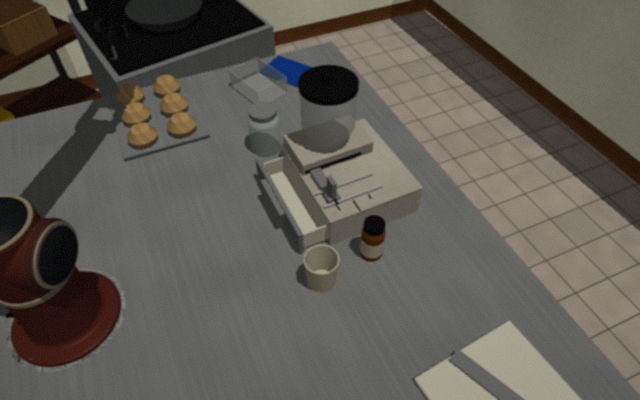

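View pics/wrist0.png

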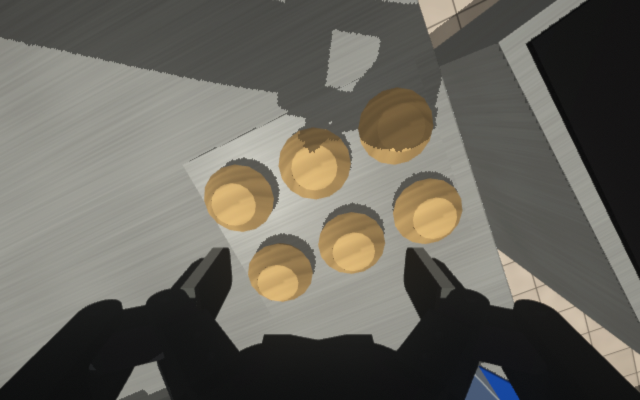

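The overview shows the dispenser with its drawer open towards the robot: scene about (370,210), side about (340,180). The cup and shaker stand near its right front corner, the jar at its left. I'll enlarge both views to measure.

```bash
python3 - <<'E'
import cv2
a=cv2.imread("pics/side0.png")[90:300,230:430]
cv2.imwrite("pics/side0z.png",cv2.resize(a[:150],None,fx=4,fy=4,interpolation=cv2.INTER_CUBIC))
a=cv2.imread("pics/scene0.png")[150:280,270:460]
cv2.imwrite("pics/scene0z.png",cv2.resize(a,None,fx=4,fy=4,interpolation=cv2.INTER_CUBIC))
E
```

```text
(no output)
```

View pics/side0z.png

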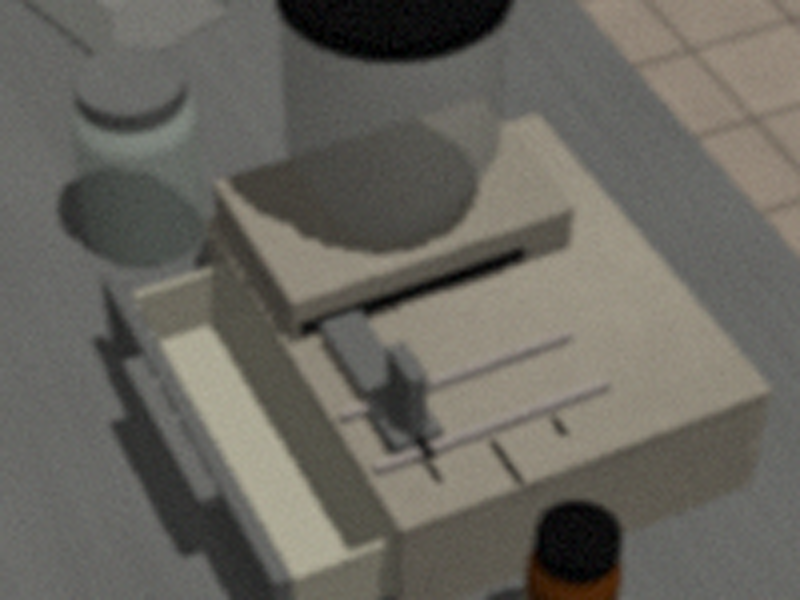

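View pics/scene0z.png

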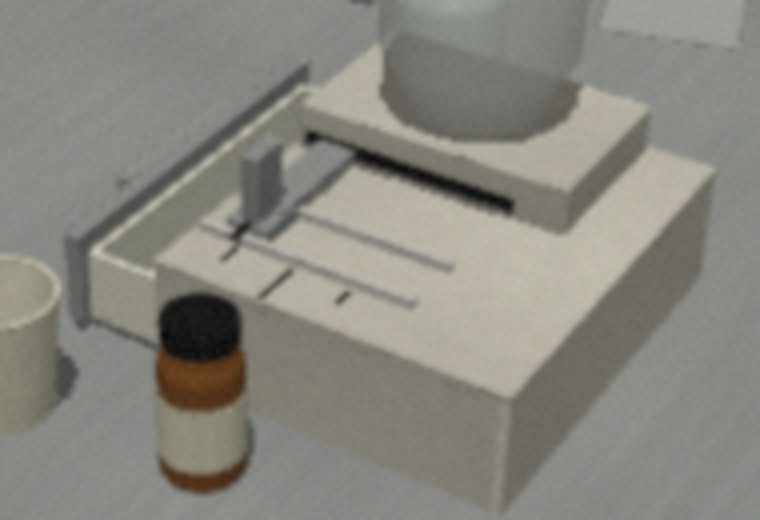

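```bash
cat > h.py <<'E'
import numpy as np
from plant import manip
def ray(n,u,v,c=None):
    c=c or manip.get_calibration(n); d=c["R"].T@np.linalg.solve(c["K"],[u,v,1.]); o=-c["R"].T@c["t"]; return o,d
def onz(n,u,v,z,c=None):
    o,d=ray(n,u,v,c); return o+d*(z-o[2])/d[2]
def proj(n,X,c=None):
    c=c or manip.get_calibration(n); p=c["K"]@(c["R"]@np.array(X)+c["t"]); return p[:2]/p[2]
E
python3 - <<'E'
from h import *
def Z(n,x,y):
    o={"side":(230,90),"scene":(270,150)}[n]; return o[0]+(x+.5)/4-.5,o[1]+(y+.5)/4-.5
P=[("side",397,530,-120,-140),("side",768,393,120,-140),("scene",158,260,-120,-140),("scene",513,400,120,-140),("scene",714,170,120,140)]
A=[];B=[]
for n,x,y,a,b in P:
    w=onz(n,*Z(n,x,y),.085); print(n,a,b,w.round(4)); A.append([a/1e3,b/1e3]);B.append(w[:2])
A=np.array(A);B=np.array(B);a=A-A.mean(0);b=B-B.mean(0)
th=np.arctan2((a[:,0]*b[:,1]-a[:,1]*b[:,0]).sum(),(a*b).sum())
R=np.array([[np.cos(th),-np.sin(th)],[np.sin(th),np.cos(th)]]);t=B.mean(0)-R@A.mean(0)
print("yaw",np.degrees(th),"t",t,"res mm",((A@R.T+t-B)*1e3).round(1).tolist())
np.savez("pose.npz",R=R,t=t,th=th)
loc=lambda w:(R.T@(w[:2]-t)*1e3).round(1)
for n,x,y in [("side",492,442),("side",522,482),("side",418,440),("side",438,482),("side",553,418),("scene",290,270),("scene",261,297)]: print("mark",n,loc(onz(n,*Z(n,x,y),.085)))
# drawer front top edges z=.074
for n,x,y in [("side",283,585),("scene",72,238),("scene",305,68),("side",105,280)]: print("front top",n,loc(onz(n,*Z(n,x,y),.074)))
for n,x,y in [("side",405,347),("scene",262,150)]: print("tab top",n,loc(onz(n,*Z(n,x,y),.143)))
print("shaker", loc(onz("side",*Z("side",578,530),.11)),loc(onz("scene",*Z("scene",200,315),.11)))
print("cup rim",loc(onz("side",322,262,.085)),loc(onz("scene",270,226,.085)))
print("jar",loc(onz("side",*Z("side",132,90),.13)))
for q in [(-.146,0),(-.085,-.075),(-.045,-.075)]: print(q,R@q+t)
E
```

```text
side -120 -140 [ 0.5704 -0.0579  0.085 ]
side 120 -140 [ 0.8084 -0.0536  0.085 ]
scene -120 -140 [ 0.5731 -0.057   0.085 ]
scene 120 -140 [ 0.8123 -0.0518  0.085 ]
scene 120 140 [0.8025 0.2259 0.085 ]
yaw 1.3788090159660276 t [0.68731542 0.08449855] res mm [[0.3, -0.4], [2.3, 1.0], [-2.4, -1.3], [-1.6, -0.7], [1.4, 1.5]]
mark side [ -43.8 -105.5]
mark side [ -42.6 -138.8]
mark side [-81.  -86.1]
mark side [ -84.8 -118.7]
mark side [  -3.8 -104.4]
mark scene [ -46.1 -103.6]
mark scene [ -45.3 -135.9]
front top side [-188.4 -139.3]
front top scene [-185.4 -136.4]
front top scene [-179.4  121.7]
front top side [-193.2  124.9]
tab top side [-80.7 -67.2]
tab top scene [-83.1 -78. ]
shaker [ -43.1 -198.5] [ -45.1 -197.6]
cup rim [-178.3 -226.7] [-166.3 -226.6]
jar [-131.8  224.9]
(-0.146, 0) [0.5413577  0.08098543]
(-0.085, -0.075) [0.60414472 0.00747495]
(-0.045, -0.075) [0.64413313 0.00843745]
```

Dispenser is at about (0.687, 0.084), yaw 1.4°, and the drawer is about 55 mm open. First I'll shut the fingers and turn the jaws along the dispenser's x.

Request:
send_rows:
  steps:
    - [0,0,0,0,0,10.6]
    - [0,0,0,0,0,10.6]
    - [0,0,0,0,0,10.6]
    - [0,0,0,0,0,10.6]
    - [0,0,0,0,0,10.6]
    - [0,0,0,0,0,10.6]
    - [0,0,0,0,0,0.3]
    - [0,0,0,0,0,0]
  grip: 0

```text
time: 1.15
tool_pos: [0.2615, 0.5675, 0.231]
tool_rot: [0.0, 0.698, 0.716, -0.0]
contact_force: [-0.5, 0.3, 0.8]
gripper_width: -0.004
```

Request:
send_rows:
  steps:
    - [-0.05,0.01,0,0,0,0]
    - [-0.05,0.01,0,0,0,0]
    - [-0.05,0.01,0,0,0,0]
    - [-0.05,0.01,0,0,0,0]
    - [-0.05,0.01,0,0,0,0]
    - [-0.05,0.02,0,0,0,0]
    - [-0.05,0.02,0,0,0,0]
    - [-0.05,0.02,0,0,0,0]

```text
time: 2.15
tool_pos: [0.3814, 0.1688, 0.2315]
tool_rot: [0.0, 0.698, 0.716, 0.0]
contact_force: [1.1, -0.1, 0.4]
gripper_width: -0.0
```

Request:
send_rows:
  steps:
    - [-0.05,0.03,0,0,0,0]
    - [-0.05,0.03,0,0,0,0]
    - [0,0,0.05,0,0,0]
    - [0,0,0.05,0,0,0]
    - [0,0,0,0,0,0]
    - [0,0,0,0,0,0]

```text
time: 2.9
tool_pos: [0.4444, 0.0719, 0.1333]
tool_rot: [0.001, 0.698, 0.716, 0.001]
contact_force: [0.3, -0.6, 0.3]
gripper_width: -0.002
```

```bash
python3 - <<'E'
from plant import manip
import cv2
for n in ("scene","side","wrist"): cv2.imwrite(f"pics/{n}1.png",manip.grab_frame(n))
a=cv2.imread("pics/side1.png")[100:300,200:440];b=cv2.imread("pics/wrist1.png")
cv2.imwrite("pics/side1z.png",cv2.resize(a,None,fx=3,fy=3))
E
```

```text
(no output)
```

View pics/side1z.png

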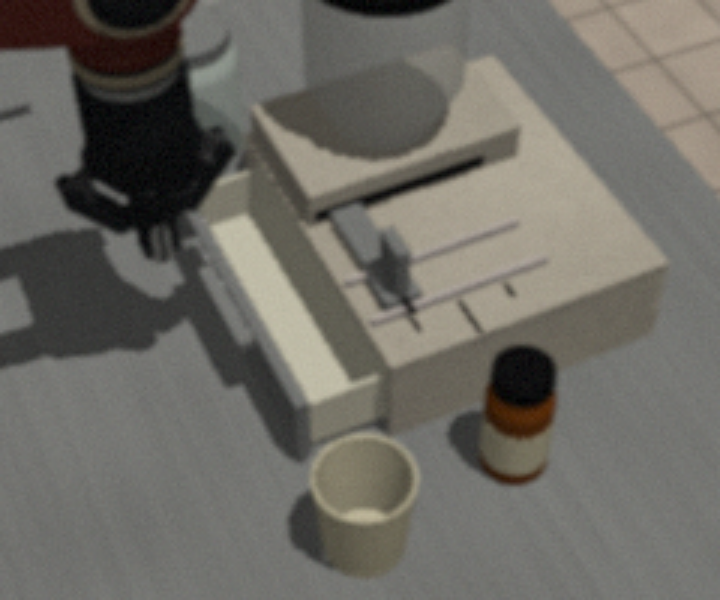

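View pics/wrist1.png

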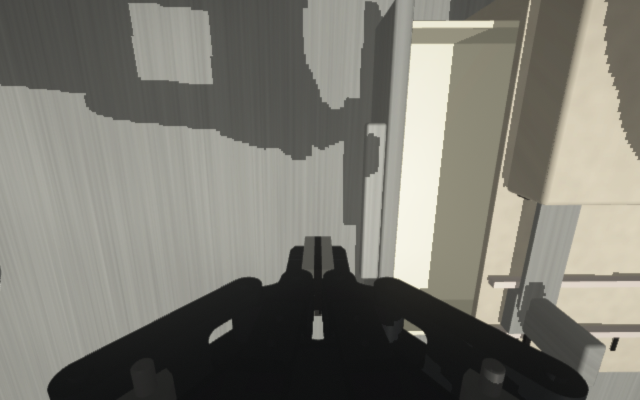

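Request:
send_rows:
  steps:
    - [-0.018,0,0,-10,0,0]
    - [0,0,0,-10,0,0]
    - [0,-0.013,0.0365,0,0,0]
    - [0,-0.013,0.0365,0,0,0]
    - [0,0,0,0,0,0]
    - [0,0,0,0,0,0]

```text
time: 3.8
tool_pos: [0.446, 0.0538, 0.0563]
tool_rot: [0.123, 0.688, 0.705, 0.125]
contact_force: [0.8, -0.2, 0.8]
gripper_width: -0.003
```

```bash
python3 - <<'E'
from plant import manip
import cv2
a=manip.grab_frame("side")[100:300,200:440]
cv2.imwrite("pics/side2z.png",cv2.resize(a,None,fx=3,fy=3))
cv2.imwrite("pics/wrist2.png",manip.grab_frame("wrist"))
E
```

```text
(no output)
```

View pics/side2z.png

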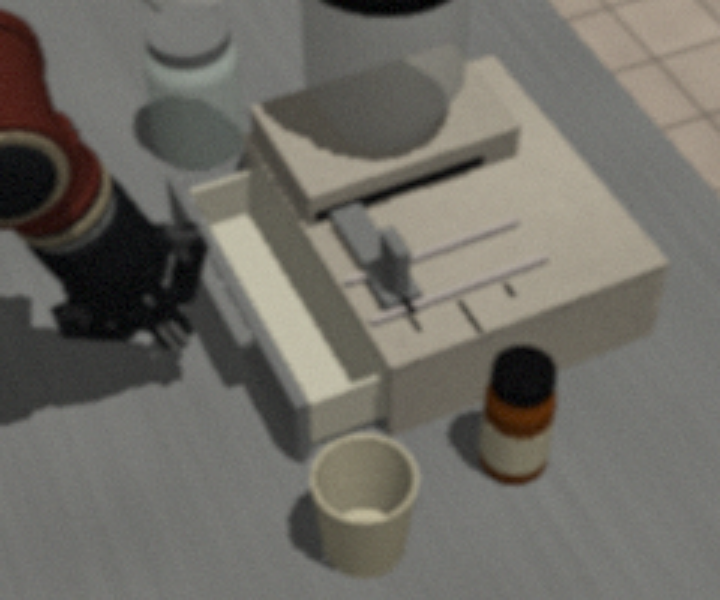

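View pics/wrist2.png

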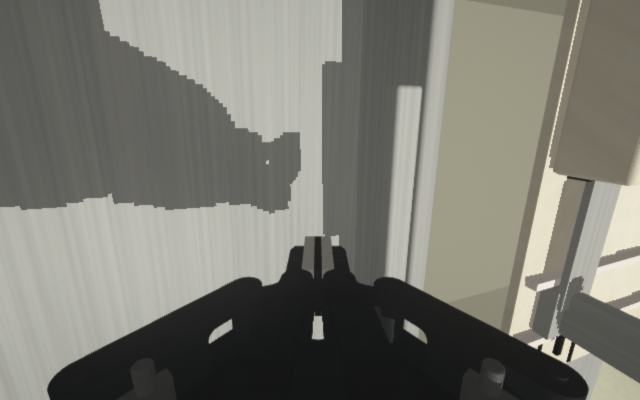

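Request:
send_rows:
  steps:
    - [0,0,0,-10,0,0]
    - [0,0.0087,0.005,0,0,0]
    - [0,0.0043,0.0025,0,0,0]
    - [0,0.0043,0.0025,0,0,0]
    - [0,0.0043,0.0025,0,0,0]
    - [0,0.0043,0.0025,0,0,0]
    - [0,0.0043,0.0025,0,0,0]

```text
time: 4.78
tool_pos: [0.4796, 0.0547, 0.0537]
tool_rot: [0.181, 0.675, 0.691, 0.185]
contact_force: [-1.4, 0.5, 1.8]
gripper_width: 0.002
```

Request:
send_rows:
  steps:
    - [0,0.0043,0.0025,0,0,0]
    - [0,0.0043,0.0025,0,0,0]
    - [0,0.0043,0.0025,0,0,0]
    - [0,0.0043,0.0025,0,0,0]
    - [0,0,0,0,0,0]

```text
time: 5.4
tool_pos: [0.4995, 0.0551, 0.0538]
tool_rot: [0.181, 0.675, 0.691, 0.185]
contact_force: [-0.2, 0.5, -0.2]
gripper_width: -0.002
```

```bash
python3 - <<'E'
from plant import manip
import cv2
print(manip.state()["contact_force"])
a=manip.grab_frame("side")[100:300,200:440]
cv2.imwrite("pics/side3z.png",cv2.resize(a,None,fx=3,fy=3))
E
```

```text
[-0.23399836  0.54920104 -0.21869975]
```

View pics/side3z.png

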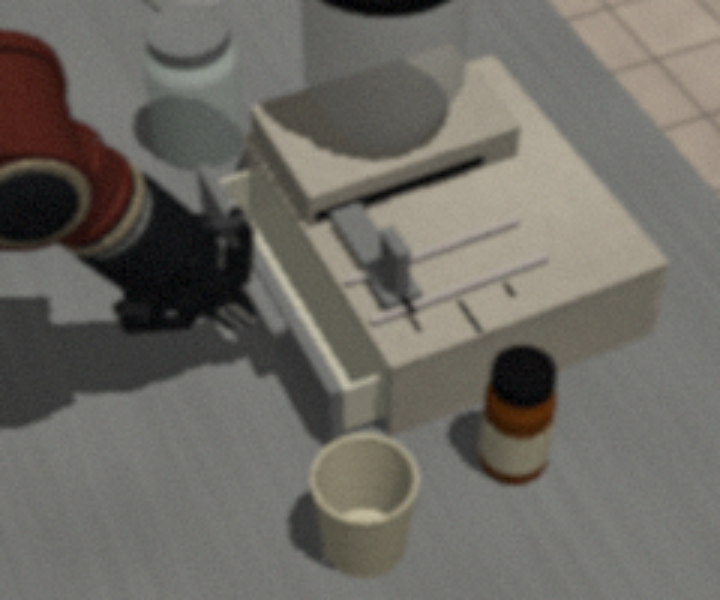

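The drawer is moving in, its front right corner now near (335,420) in the zoomed view. Next I'll push on through the detent.

Request:
send_rows:
  steps:
    - [0,0.0043,0.0025,0,0,0]
    - [0,0.0043,0.0025,0,0,0]
    - [0,0.0043,0.0025,0,0,0]
    - [0,0.0026,0.0015,0,0,0]
    - [0,0.0026,0.0015,0,0,0]
    - [0,0,0,0,0,0]

```text
time: 6.2
tool_pos: [0.5205, 0.0555, 0.054]
tool_rot: [0.181, 0.675, 0.691, 0.185]
contact_force: [-0.2, 0.6, -0.0]
gripper_width: -0.004
```

```bash
python3 - <<'E'
from plant import manip
import cv2
print(manip.state()["contact_force"])
a=manip.grab_frame("side")[100:300,200:440]
cv2.imwrite("pics/side4z.png",cv2.resize(a,None,fx=3,fy=3))
cv2.imwrite("pics/wrist4.png",manip.grab_frame("wrist"))
E
```

```text
[-0.2497867   0.62906755 -0.02520823]
```

View pics/side4z.png

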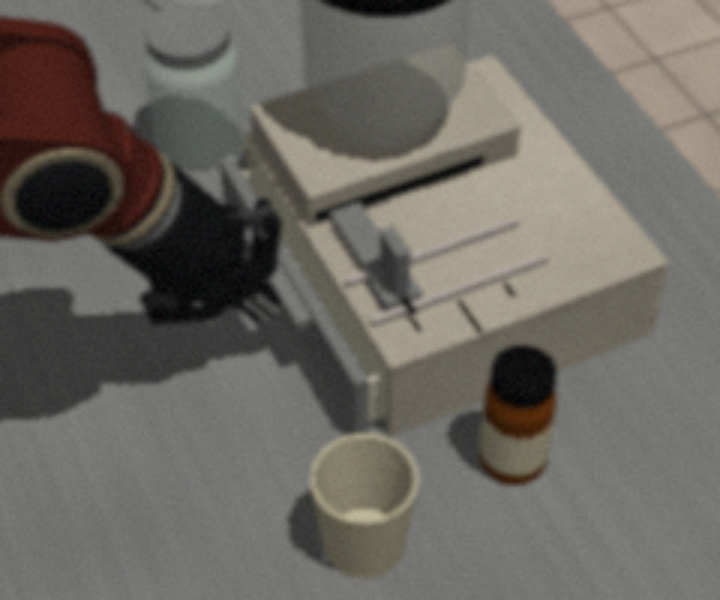

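View pics/wrist4.png

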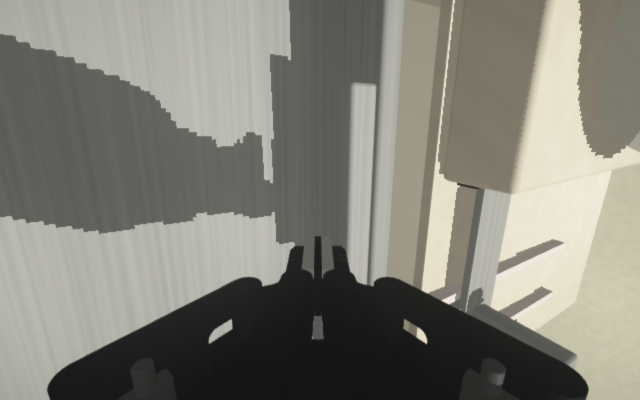

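Request:
send_rows:
  steps:
    - [0,0.0026,0.0015,0,0,0]
    - [0,0.0026,0.0015,0,0,0]
    - [0,0,0,0,0,0]

```text
time: 6.68
tool_pos: [0.5265, 0.0557, 0.054]
tool_rot: [0.181, 0.675, 0.691, 0.185]
contact_force: [0.1, 0.3, -0.1]
gripper_width: -0.003
```

Request:
send_rows:
  steps:
    - [0,0.0026,0.0015,0,0,0]
    - [0,0,0,0,0,0]

```text
time: 6.92
tool_pos: [0.5294, 0.0558, 0.0539]
tool_rot: [0.181, 0.675, 0.691, 0.185]
contact_force: [0.6, 0.0, 0.5]
gripper_width: -0.002
```

```bash
python3 - <<'E'
from plant import manip
import cv2
print(manip.state()["contact_force"])
a=manip.grab_frame("side")[100:300,200:440]
cv2.imwrite("pics/side5z.png",cv2.resize(a,None,fx=3,fy=3))
E
```

```text
[0.61045588 0.01643782 0.52905679]
```

View pics/side5z.png

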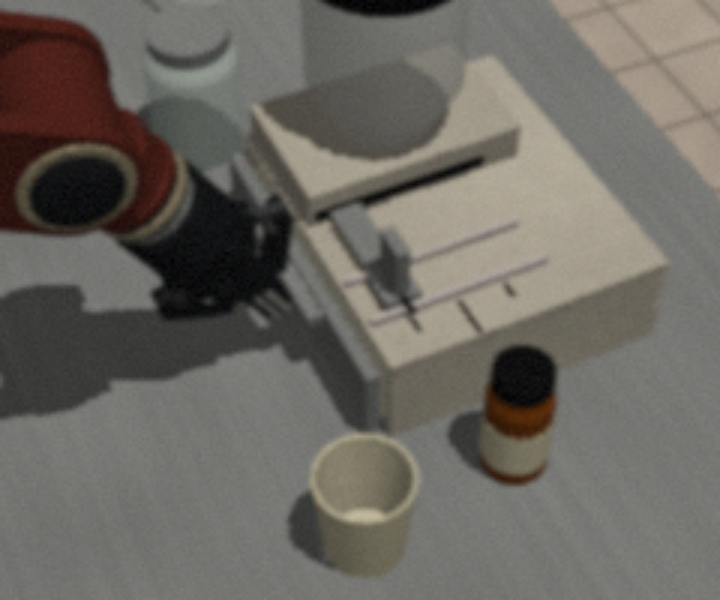

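Request:
send_rows:
  steps:
    - [0,0.0026,0.0015,0,0,0]
    - [0,0,0,0,0,0]

```text
time: 7.22
tool_pos: [0.5324, 0.0559, 0.0538]
tool_rot: [0.181, 0.675, 0.691, 0.185]
contact_force: [-0.4, -0.4, -0.0]
gripper_width: -0.002
```

Request:
send_rows:
  steps:
    - [0,0.0026,0.0015,0,0,0]
    - [0,0,0,0,0,0]

```text
time: 7.48
tool_pos: [0.5351, 0.056, 0.0535]
tool_rot: [0.181, 0.675, 0.691, 0.185]
contact_force: [-0.5, 0.9, 0.8]
gripper_width: 0.0
```

```bash
python3 - <<'E'
from plant import manip
import cv2
print(manip.state()["contact_force"])
a=manip.grab_frame("side")[140:260,250:370]
cv2.imwrite("pics/side6z.png",cv2.resize(a,None,fx=5,fy=5))
cv2.imwrite("pics/wrist6.png",manip.grab_frame("wrist"))
E
```

```text
[-0.46218892  0.86985222  0.81659853]
```

View pics/side6z.png

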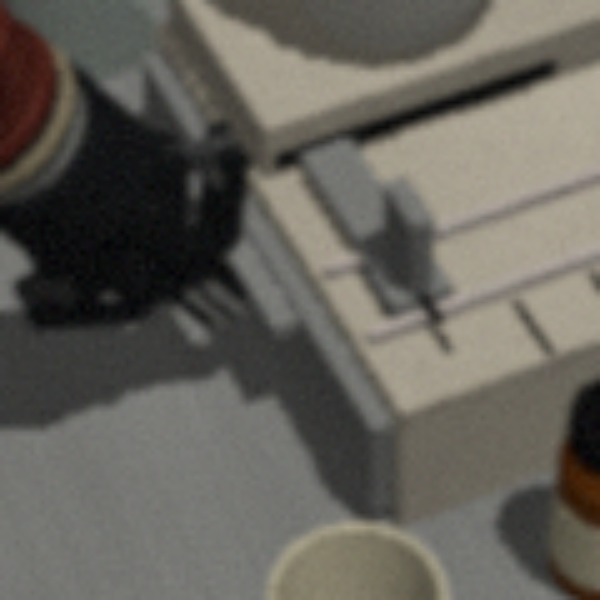

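View pics/wrist6.png

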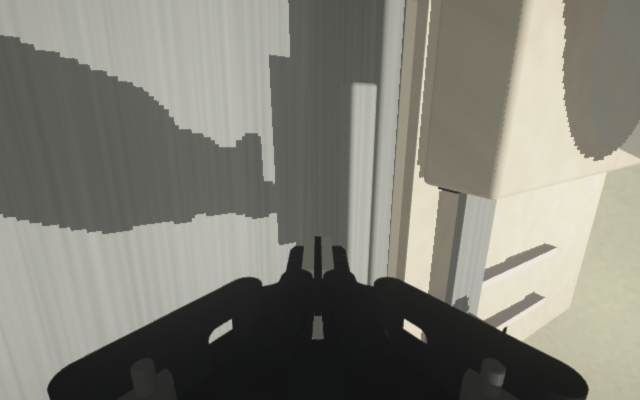

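The lip sits at the same place in the wrist view (columns 351–376), so the fingers are still pushing it. A thin dark gap of a few mm still shows at columns 395–402. I'll continue in small steps.

Request:
send_rows:
  steps:
    - [0,0.0017,0.001,0,0,0]
    - [0,0,0,0,0,0]

```text
time: 7.82
tool_pos: [0.5356, 0.056, 0.0533]
tool_rot: [0.179, 0.675, 0.692, 0.184]
contact_force: [-18.5, -1.3, 13.2]
gripper_width: 0.0
```

Request:
send_rows:
  steps:
    - [0,0.0017,0.001,0,0,0]
    - [0,0,0,0,0,0]

```text
time: 8.07
tool_pos: [0.536, 0.0561, 0.0532]
tool_rot: [0.178, 0.675, 0.693, 0.182]
contact_force: [-39.5, -3.9, 32.4]
gripper_width: -0.003
```

Request:
send_rows:
  steps:
    - [0,0.0017,0.001,0,0,0]
    - [0,0,0,0,0,0]

```text
time: 8.32
tool_pos: [0.5363, 0.0561, 0.0529]
tool_rot: [0.176, 0.675, 0.693, 0.18]
contact_force: [-61.7, -6.5, 49.6]
gripper_width: 0.003
```

```bash
python3 - <<'E'
from plant import manip
import cv2
print(manip.state()["contact_force"])
cv2.imwrite("pics/wrist7.png",manip.grab_frame("wrist"))
E
```

```text
[-61.7053183   -6.50952867  49.63147155]
```

View pics/wrist7.png

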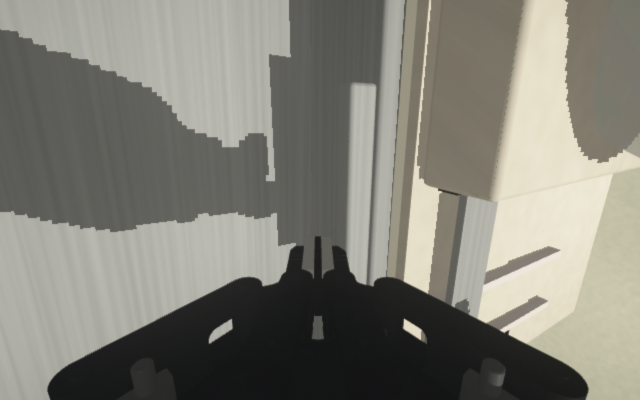

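There's a hard stop near TCP x 0.535. That batch of steps built up more force than I intended, about 62 N along x, so I'm backing off now to inspect the drawer.

Request:
send_rows:
  steps:
    - [0,-0.01,-0.006,0,0,0]
    - [0,-0.02,-0.012,0,0,0]
    - [0,-0.03,-0.018,0,0,0]
    - [0,0,-0.05,0,0,0]
    - [0,0,-0.05,0,0,0]
    - [0,0,0,0,0,0]

```text
time: 9.12
tool_pos: [0.4236, 0.053, 0.1495]
tool_rot: [0.187, 0.673, 0.69, 0.19]
contact_force: [0.8, -0.7, -0.2]
gripper_width: 0.001
```

```bash
python3 - <<'E'
from h import *
import cv2
print(manip.state()["contact_force"])
s=manip.grab_frame("side");c=manip.grab_frame("scene")
cv2.imwrite("pics/side8.png",s);cv2.imwrite("pics/scene8.png",c)
cv2.imwrite("pics/side8z.png",cv2.resize(s[90:240,230:430],None,fx=4,fy=4,interpolation=cv2.INTER_CUBIC))
cv2.imwrite("pics/scene8z.png",cv2.resize(c[150:280,270:460],None,fx=4,fy=4,interpolation=cv2.INTER_CUBIC))
E
```

```text
[ 0.81478009 -0.73748053 -0.24735059]
```

View pics/side8z.png

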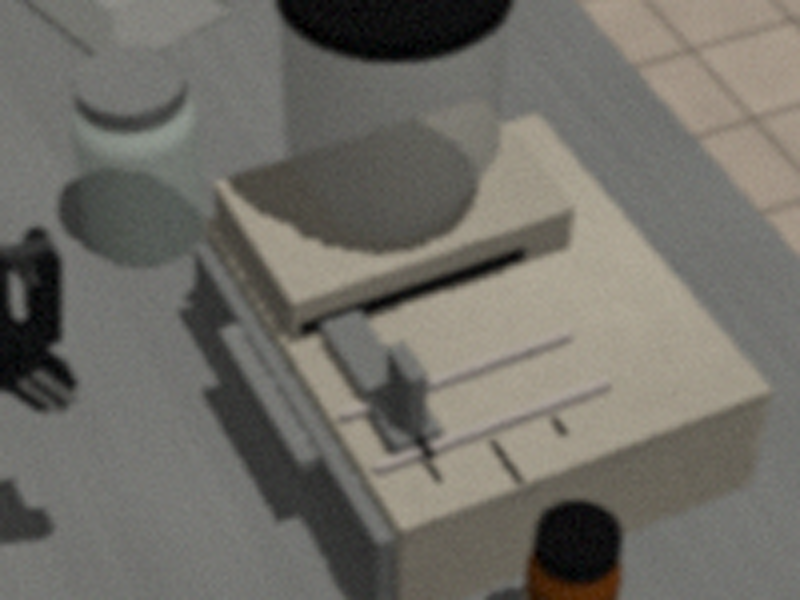

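View pics/scene8z.png

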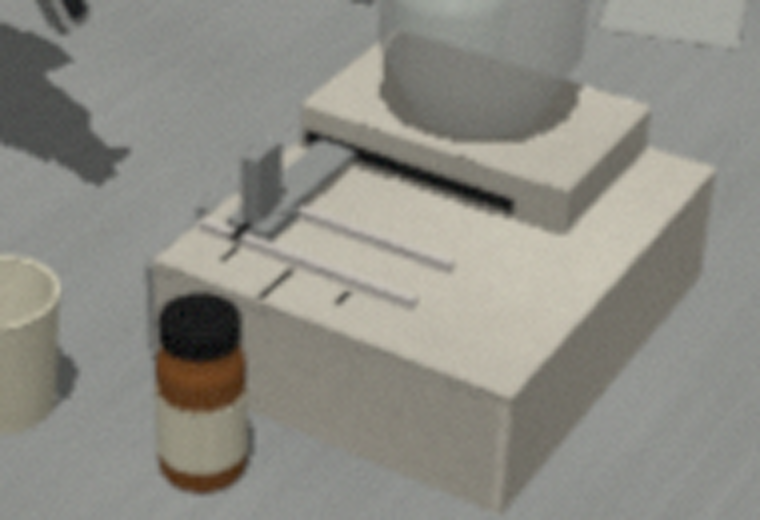

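```bash
python3 - <<'E'
from h import *
d=np.load("pose.npz");R,t=d["R"],d["t"]
def Z(x,y): return 230+(x+.5)/4-.5,90+(y+.5)/4-.5
loc=lambda w:(R.T@(w[:2]-t)*1e3).round(1)
print("lip", [loc(onz("side",*Z(x,y),.072)) for x,y in [(222,328),(297,465)]])
print("front top", [loc(onz("side",*Z(x,y),.074)) for x,y in [(375,548),(197,250)]])
for X in [(-.146,-.06,.072),(-.146,.06,.072),(-.132,-.134,.074),(-.132,.134,.074)]:
    p=proj("side",[*(R@X[:2]+t),X[2]]); print(X,((p-[230,90]+.5)*4-.5).round(0))
E
```

```text
lip [array([-142.9,   56.6]), array([-146.3,  -63.3])]
front top [array([-132.7, -137.9]), array([-131.3,  125.4])]
(-0.146, -0.06, 0.072) [295. 461.]
(-0.146, 0.06, 0.072) [215. 326.]
(-0.132, -0.134, 0.074) [373. 543.]
(-0.132, 0.134, 0.074) [191. 242.]
```

```bash
python3 - <<'E'
import cv2
a=cv2.imread("pics/side8.png")[145:245,275:350]
cv2.imwrite("pics/side8zz.png",cv2.resize(a,None,fx=6,fy=6,interpolation=cv2.INTER_CUBIC))
E
```

```text
(no output)
```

View pics/side8zz.png

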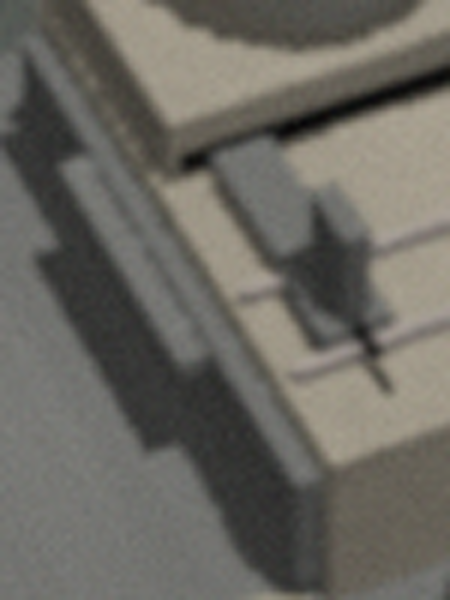

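The drawer is home: lip and front edges project within 1–3 px of their home positions, and the hard stop was felt. Next I'll straighten the tool, open the jaws and go above the tab.

Request:
send_rows:
  steps:
    - [0,0,-0.03,10,0,0]
    - [0,0,-0.03,10,0,0]
    - [0,0,-0.03,10,0,0]
    - [-0.0245,0.04,0,0,0,0]
    - [-0.0245,0.05,0,0,0,0]
    - [0,0.05,0,0,0,0]
    - [0,0,0,0,0,0]
    - [0,0,0,0,0,0]
  grip: 1

```text
time: 10.22
tool_pos: [0.531, 0.007, 0.2221]
tool_rot: [-0.002, 0.699, 0.715, -0.002]
contact_force: [-0.3, 0.4, 0.1]
gripper_width: 1.004
```

```bash
python3 - <<'E'
from h import *
d=np.load("pose.npz");R,t=d["R"],d["t"]
s=manip.state();p=s["tool_pos"];q=s["tool_rot"];print(p,q,s["gripper_width"])
from scipy.spatial.transform import Rotation as Ro
M=Ro.from_quat(q[[1,2,3,0]]).as_matrix();print(M.round(4))
tgt=np.array([*(R@[-.085,-.075]+t),.107]);print("tool-axis shift",(M.T@(tgt-p)).round(4))
import cv2
c=manip.get_calibration("wrist");cv2.imwrite("pics/wrist9.png",manip.grab_frame("wrist"))
for X in [(-.085,-.075,.143),(-.091,-.06,.143),(-.079,-.09,.143)]: print(X,proj("wrist",[*(R@X[:2]+t),X[2]],c))
E
```

```text
[0.53096057 0.00699026 0.22207263] [-0.00224334  0.69861661  0.7154906  -0.00173032] 1.0037806309081851
[[-2.390e-02  9.997e-01 -5.600e-03]
 [ 9.997e-01  2.390e-02  7.000e-04]
 [ 8.000e-04 -5.600e-03 -1.000e+00]]
tool-axis shift [-0.0014  0.0738  0.1147]
(-0.085, -0.075, 0.143) [408.57022236 209.31457855]
(-0.091, -0.06, 0.143) [402.50996317 190.99662157]
(-0.079, -0.09, 0.143) [414.420417   226.99758687]
```

View pics/wrist9.png

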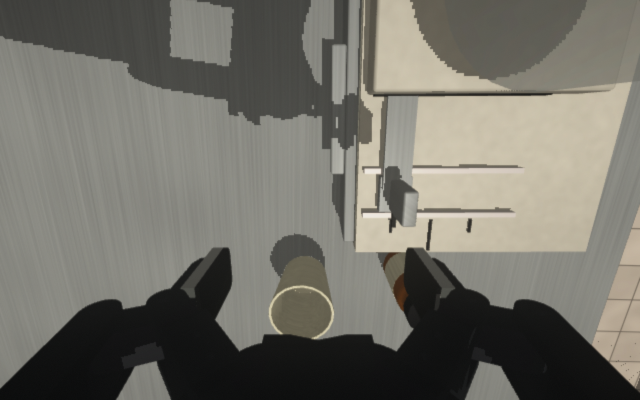

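The tab top is at about (410,209) in the wrist view, against the predicted (409,209), so the pose is good to about 1 mm. Moving over it and down.

Request:
send_rows:
  steps:
    - [-0.0014,0.037,0,0,0,0]
    - [0,0.037,0,0,0,0]
    - [0,0,0.03,0,0,0]
    - [0,0,0.03,0,0,0]
    - [0,0,0,0,0,0]

```text
time: 10.9
tool_pos: [0.6029, 0.0077, 0.1622]
tool_rot: [-0.002, 0.699, 0.716, -0.002]
contact_force: [0.3, -0.1, -0.0]
gripper_width: 1.0
```

```bash
python3 - <<'E'
from plant import manip
import cv2
s=manip.state();print(s["tool_pos"],s["contact_force"])
cv2.imwrite("pics/wrist10.png",manip.grab_frame("wrist"))
a=manip.grab_frame("side")[60:260,210:450]
cv2.imwrite("pics/side10z.png",cv2.resize(a,None,fx=3,fy=3))
E
```

```text
[0.60290756 0.00769139 0.16222775] [ 0.2578124  -0.11349436 -0.00054101]
```

View pics/wrist10.png

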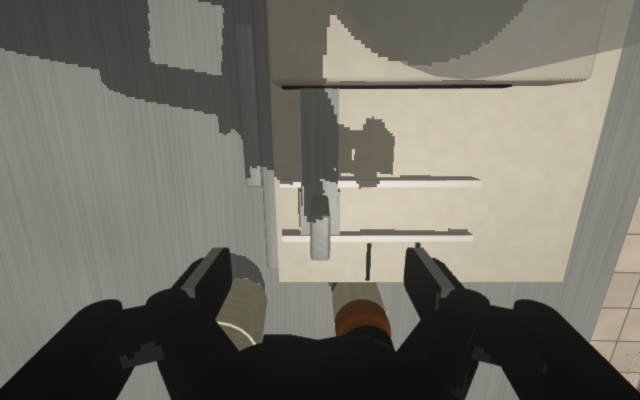

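View pics/side10z.png

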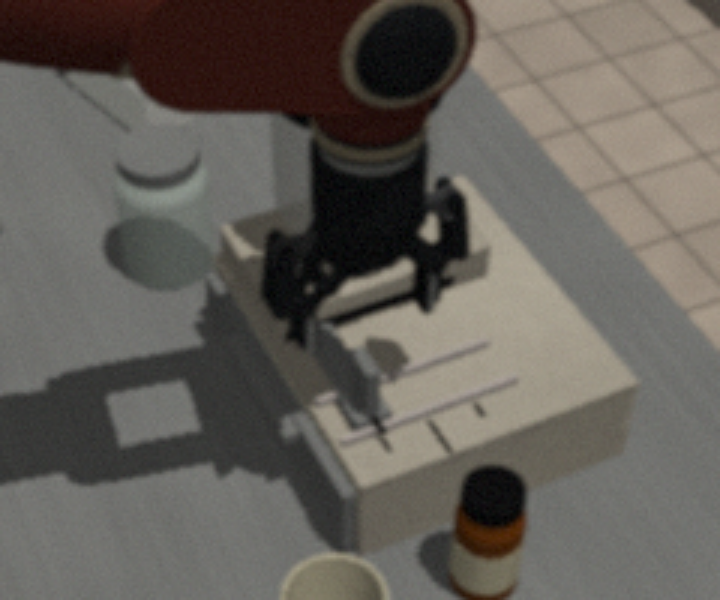

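Request:
send_rows:
  steps:
    - [0,0.001,0.03,0,0,0]
    - [0,0,0.025,0,0,0]
    - [0,0,0,0,0,0]

```text
time: 11.38
tool_pos: [0.6059, 0.0074, 0.1099]
tool_rot: [-0.001, 0.699, 0.715, -0.0]
contact_force: [-0.4, -0.2, 0.4]
gripper_width: 0.995
```

Request:
send_rows:
  steps:
    - [0,0,0,0,0,0]
    - [0,0,0,0,0,0]
    - [0,0,0,0,0,0]
    - [0,0,0,0,0,0]
    - [0,0,0,0,0,0]
    - [0,0,0,0,0,0]
  grip: 0

```text
time: 12.12
tool_pos: [0.6067, 0.0072, 0.1108]
tool_rot: [-0.0, 0.699, 0.716, -0.0]
contact_force: [-3.4, -0.2, 5.3]
gripper_width: 0.132
```

```bash
python3 - <<'E'
from plant import manip
import cv2
s=manip.state();print(s["tool_pos"],s["contact_force"],s["gripper_width"])
cv2.imwrite("pics/wrist11.png",manip.grab_frame("wrist"))
a=manip.grab_frame("side")[60:260,210:450]
cv2.imwrite("pics/side11z.png",cv2.resize(a,None,fx=3,fy=3))
E
```

```text
[0.6066511  0.00721141 0.11080721] [-3.44970042 -0.23645514  5.29707902] 0.13238595313486212
```

View pics/wrist11.png

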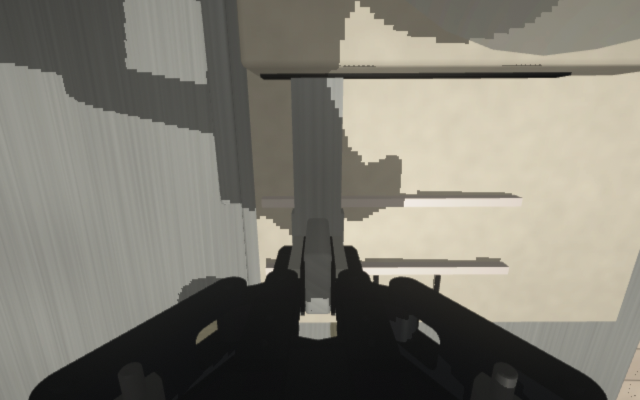

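View pics/side11z.png

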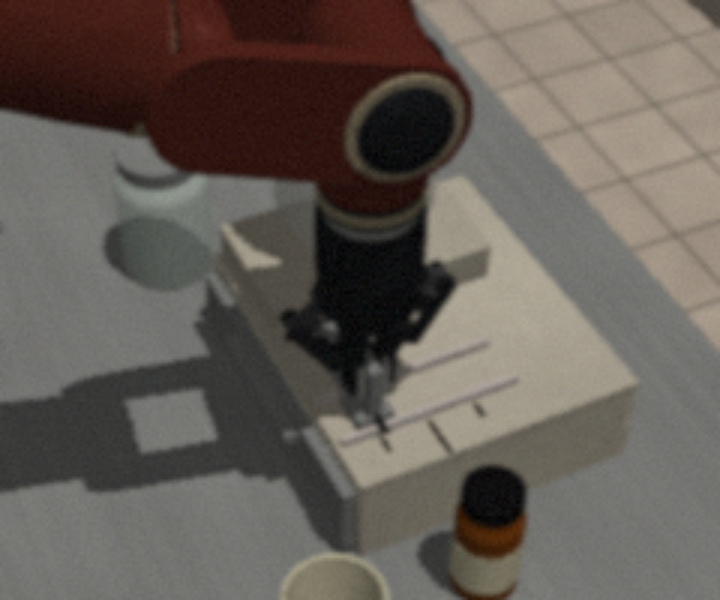

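The tab is gripped (opening 0.132, about 11 mm) and the gate is still nearly closed. Sliding it towards half travel.

Request:
send_rows:
  steps:
    - [0,0.005,0,0,0,0]
    - [0,0.005,0,0,0,0]
    - [0,0.005,0,0,0,0]
    - [0,0.005,0,0,0,0]
    - [0,0.005,0,0,0,0]
    - [0,0.005,0,0,0,0]
    - [0,0.003,0,0,0,0]
    - [0,0,0,0,0,0]

```text
time: 13.22
tool_pos: [0.6389, 0.0082, 0.1108]
tool_rot: [-0.001, 0.698, 0.716, -0.001]
contact_force: [-8.2, 0.1, 7.6]
gripper_width: 0.133
```

```bash
python3 - <<'E'
from plant import manip
import cv2
s=manip.state();print(s["tool_pos"],s["contact_force"],s["gripper_width"])
f=manip.grab_frame("side");cv2.imwrite("pics/side12.png",f)
cv2.imwrite("pics/side12z.png",cv2.resize(f[165:225,310:390],None,fx=8,fy=8,interpolation=cv2.INTER_CUBIC))
cv2.imwrite("pics/wrist12.png",manip.grab_frame("wrist"))
E
```

```text
[0.63889313 0.00816855 0.11077079] [-8.18008611  0.08932727  7.59249234] 0.13288294597273395
```

View pics/side12z.png

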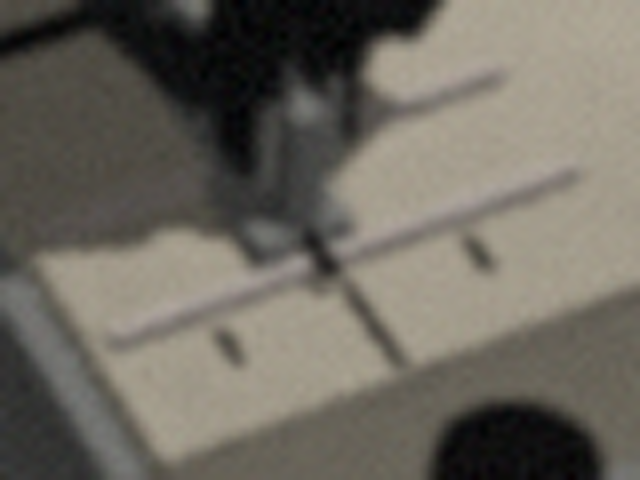

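View pics/wrist12.png

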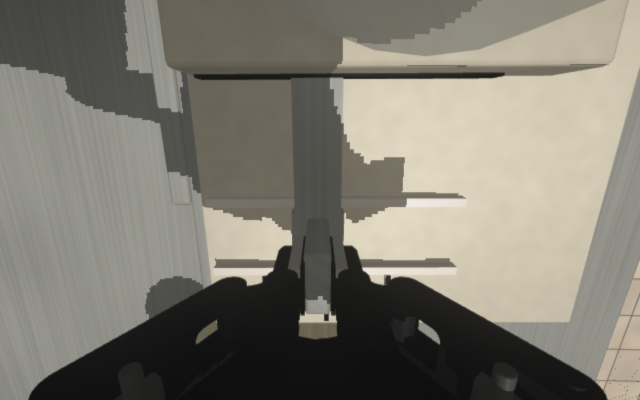

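The pointer, around (320,252) in the zoom, is nearly level with the long mark, (345,280) to (405,365). I'll measure the remaining offset.

```bash
python3 - <<'E'
from h import *
import cv2
d=np.load("pose.npz");R,t=d["R"],d["t"]
f0=cv2.imread("pics/side0.png");f1=cv2.imread("pics/side12.png")
c=manip.get_calibration("side");U,V=np.meshgrid(range(640),range(400))
def pos(f,z,xr,yr):
    D=(np.linalg.inv(c["K"])@np.stack([U.ravel(),V.ravel(),np.ones(U.size)])).T@c["R"]
    o=-c["R"].T@c["t"];W=o+D*((z-o[2])/D[:,2])[:,None];L=(W[:,:2]-t)@R*1e3
    g=f.max(2).ravel()
    m=(L[:,0]>xr[0])&(L[:,0]<xr[1])&(L[:,1]>yr[0])&(L[:,1]<yr[1])
    w=np.clip(85-g[m].astype(float),0,None); return (L[m]*w[:,None]).sum(0)/w.sum(),(w>0).sum()
print("pointer closed",pos(f0,.097,(-100,-65),(-102,-91)))
print("pointer now",pos(f1,.097,(-65,-25),(-102,-91)))
print("mark half",pos(f1,.085,(-60,-30),(-136,-108)))
print("mark half before",pos(f0,.085,(-60,-30),(-136,-108)))
E
```

```text
pointer closed (array([-86.13284383, -96.05522984]), np.int64(24))
pointer now (array([-49.76669205, -96.14094292]), np.int64(16))
mark half (array([ -43.40623294, -124.0256219 ]), np.int64(2))
mark half before (array([ -43.59263104, -123.46513753]), np.int64(11))
```

By the pointer the gate is at 36 mm, by the TCP about 35 mm. Moving +4 mm.

Request:
send_rows:
  steps:
    - [0,0.002,0,0,0,0]
    - [0,0.002,0,0,0,0]
    - [0,0,0,0,0,0]
    - [0,0,0,0,0,0]
    - [0,0,0,0,0,0]
    - [0,0,0,0,0,0]

```text
time: 14.08
tool_pos: [0.6426, 0.0082, 0.1108]
tool_rot: [-0.001, 0.698, 0.716, -0.001]
contact_force: [-7.7, 1.0, 8.2]
gripper_width: 0.132
```

```bash
python3 - <<'E'
from h import *
import cv2
d=np.load("pose.npz");R,t=d["R"],d["t"]
s=manip.state();print(s["tool_pos"],s["contact_force"],s["gripper_width"],(R.T@(s["tool_pos"][:2]-t)).round(4))
f1=manip.grab_frame("side");cv2.imwrite("pics/side13.png",f1);cv2.imwrite("pics/scene13.png",manip.grab_frame("scene"))
c=manip.get_calibration("side");U,V=np.meshgrid(range(640),range(400))
def pos(f,z,xr,yr):
    D=(np.linalg.inv(c["K"])@np.stack([U.ravel(),V.ravel(),np.ones(U.size)])).T@c["R"]
    o=-c["R"].T@c["t"];W=o+D*((z-o[2])/D[:,2])[:,None];L=(W[:,:2]-t)@R*1e3
    g=f.max(2).ravel()
    m=(L[:,0]>xr[0])&(L[:,0]<xr[1])&(L[:,1]>yr[0])&(L[:,1]<yr[1])
    w=np.clip(85-g[m].astype(float),0,None); return (L[m]*w[:,None]).sum(0)/w.sum(),(w>0).sum()
print("pointer now",pos(f1,.097,(-62,-22),(-102,-91)))
cv2.imwrite("pics/side13z.png",cv2.resize(f1[100:300,220:420],None,fx=3,fy=3,interpolation=cv2.INTER_CUBIC))
E
```

```text
[0.64262128 0.00821367 0.11079403] [-7.66103124  0.96659533  8.22234162] 0.13175489860801531 [-0.0465 -0.0752]
pointer now (array([-47.02559711, -95.85717281]), np.int64(17))
```

View pics/side13z.png

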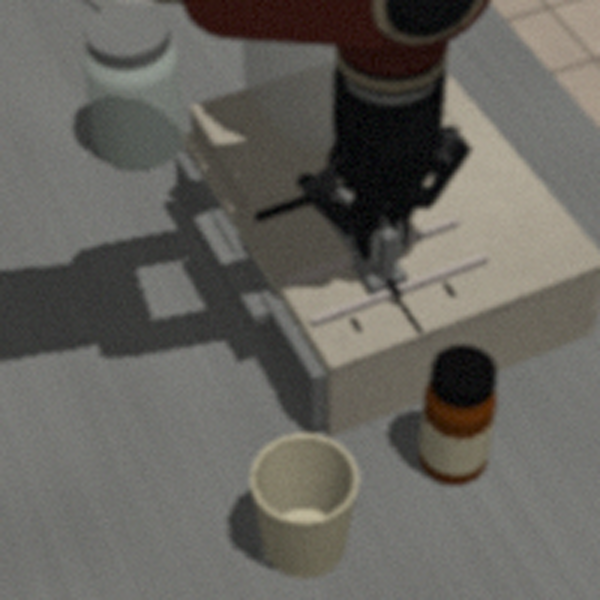

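View pics/scene13.png

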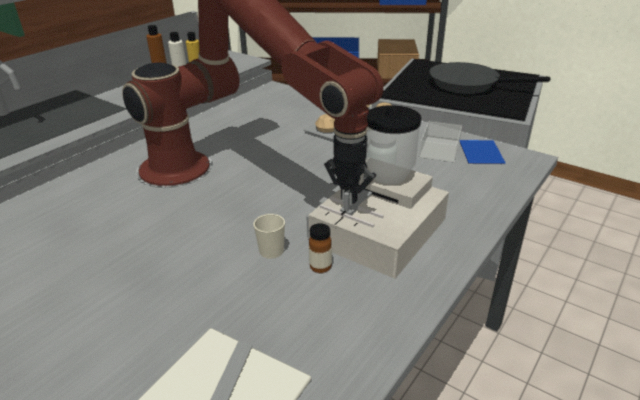

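The pointer, about (393,288) in the zoom, lines up with the long mark, about (405,310). The gate is about 39 mm open, the drawer is flush, and the jar, cup and shaker haven't moved. Handing in.

```bash
python3 -c "
from plant import manip
print(manip.job_done()); s=manip.state(); print(s['tool_pos'],s['contact_force'],s['gripper_width'])"
```

```text
the job is handed in; nothing more can be done
None
the job is handed in; nothing more can be done
```

I pushed the drawer home with the shut fingers, then gripped the gate tab and slid it to half travel. I handed the job in at about 14 s of the 42 s limit, with the tab still held.

**Last checks:**
- **Gate:** it is about 39 mm open by the pointer in the side view, and 38.5 mm by the TCP position.
- **Hold:** the spring pushes back on the fingers with about 8 N. The grip opening is steady at 0.13.
- **Drawer:** its edges lay within about 1–3 mm of the home position, and I felt the hard stop. It still looked flush in the final picture.
- **Bystanders:** the jar, cup and shaker look unmoved in the final pictures; I did not measure them again.

**Disagreements and concerns:**
- **Too much force at the drawer stop:** I sent a few steps too many at once, and the wrist force reached about 80 N in total (62 N along x). That is below the 120 N wrist limit. The contact appeared to be on the fingers, but I could not confirm that the gripper body took none of it. If it took more than 40 N, the run fails.
- **Upward force on the tool:** there is a steady 8 N or so upward while holding the tab, probably from the pads closing. It did no visible harm.

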